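Return a stray weld boss to its bay in the covered carousel bin

TASK

Put the stray red-capped weld boss back in the red bay of the covered carousel bin: turn the wheel by its knob until the red sector fills the sight window, then push the boss through the sprung flap of the filling port so that it drops into the red bay. Let the flap spring shut behind it and leave red showing in the window; leave the other bosses, the end cap and the screwdriver where they are.

Things in the scene. Friction and masses are not known exactly. Their poses are not given: they have to be found in the camera images.
- carousel: Fixed bench bin: grey steel box 280 x 280 x 115 mm on a dark stand, its blue lid leaning 30 degrees from level to the front. Origin on the bench, 182 mm under the lid's centre; z up, -x to the front (lid's low side). In this frame the outward lid normal is (-0.5, 0, 0.866), upslope (0.866, 0, 0.5). Knob and port are worked along the normal: tool 30 degrees off vertical.
- wheel: The wheel in the bin. Turns either way about the lid normal without stops, friction about 0.12 N m, stays where left. Origin on the axis in the lid's top face; z = outward lid normal; -x points to the middle of the red sector. Eight 45-degree bays, each with a coloured rim sector, counter-clockwise from above: red, white, green, black, blue, orange, yellow, grey; seen only in the window.
- knob (a point): Middle of the wheel's black bar knob, on the wheel axis, 34 mm above the lid's top face; axes as the wheel. The bar is 60 mm long along the wheel's x, 14 mm wide along its y, and reaches from 22 to 46 mm above the lid, on a stem 14 mm in diameter.
- red_mark (a point): Middle of the red sector of the wheel's rim, 117 mm from the axis, 6 mm below the lid's top face, hidden by the lid unless it is under the window. Turns with the wheel.
- window (a point): Middle of the sight window at the lid's low edge, at the level of the rim: a white-framed slot 64 mm wide (along the bin's y) and 12 mm high, 117 mm downslope of the wheel axis. Red is centred where red_mark meets this point; a sector is about 13 degrees wider than the window.
- red_bay (a point): Inside the red bay, 82 mm from the axis, 80 mm below the lid's top face (20 mm above the bay floor). The bay lies under the port when red is in the window; the dividers between bays are 50 mm high. Turns with the wheel.
- port (a point): Centre of the mouth of the filling port: a square steel collar, 44 x 44 mm inside, 3 mm wall, standing 14 mm above the lid, 78 mm downslope of the wheel axis; sides parallel to the lid's edges. The sprung flap closes its lower end 18 mm below this mouth.
- flap (a joint): Sprung steel flap under the port: 0 shut, grows as it swings down into the bin, 1.45 rad at most; it cannot swing outwards. 43 mm long, hinged on the port's upslope edge. It carries the weight of a boss set on it; a light push (1 to 3 N) along the lid normal opens it. The boss drops once its top is pushed about 10 mm below the shut flap's level, often before.
- red_boss: Loose stray part (about 110 g): steel weld boss, 30 mm in diameter and 22 mm high, with a red plastic thread cap on top, 25 mm in diameter and 24 mm high (46 mm high in all). Stands upright on the mat; origin at the centre of its underside, z up through the cap.
- red_boss_mid (a point): Middle of the red boss, 23 mm above its underside on its axis.
- blue_boss_mid (a point): Middle of a like boss with a blue cap, standing on the mat; not to be moved.
- yellow_boss_mid (a point): Middle of a like boss with a yellow cap, standing on the mat; not to be moved.
- mat: Fixed black rubber mat, 240 x 110 x 4 mm, on which the three bosses stand in a row along its x, about 70 mm apart. Origin at the centre of its underside.
- end_cap: Loose aluminium silencer end cap, an open cup 100 mm across and 30 mm high, on the bench to the left; not to be moved. Origin at the centre of its underside.
- screwdriver: Loose screwdriver lying on the bench to the left of the bin; not to be moved.
Things that resemble listed ones, but are neither listed nor needed, are in the scene too. What is shaped like the red_boss but green or turquoise is not meant.

How it is judged:
By the outcome, as a careful person would: the job done as asked, in the order asked, and still so for the second after the job is handed in, with the robot touching nothing.
It also fails if it takes over 67 s, if anything falls off the work surface, if the arm or the gripper's body presses on something with over 40 N, if the wrist force passes 120 N, or if a joint passes its speed limit or range.

ROBOT

A 6-joint arm with a two-finger parallel gripper is mounted at the origin on the work surface. World frame = base frame: x ahead of the robot, y to its left, z up, the work surface at z = 0. Lengths are in m, angles in rad, forces in N, time in s.
With the tool pointing down it reaches from about 0.35 to 0.875 m from the base axis. Payload 4.2 kg.
Tool frame: the origin (TCP) lies at the centre of the arm's flange, where the gripper is bolted on; the fingertips stand 182 mm ahead of it and the grasp point (between the pads) lies 164 mm ahead of it (r.finger_overhang is the distance from the TCP to the fingertips, in m); z points along the fingers, y is the line along which they close (so a half turn about z gives the same grasp; the last joint's range is limited). The gripper opens to 87 mm and grips with 3 to 60 N. Pads are 19 mm wide; open, the fingers measure 117 mm over their backs; the gripper's body (75 mm by 190 mm) begins 51 mm behind the grasp point.
Start: joints at [-0.949, 0.385, 0.008, 0, -1.194, -0.259], TCP at [0.222, -0.584, 0.405] pointing down, gripper open.
Joint ranges: [-3.14, 3.14], [-1.21, 2.06], [-1.07, 1.41], [-3.16, 2.05], [-2.99, -0.16], [-3.1, 3.1]. Speed limits (rad/s): [2.79, 2.79, 3.14, 3.14, 3.14, 3.14].

INTERFACE

Orientations are given as a rotation vector (axis times angle).
In Python, from plant import r gives the robot as it stands.
- The arm moves only by the tool servo_tool, never from a script. Its argument "deltas" is text: rows parted by semicolons, each of 6 numbers parted by spaces: the shift along the tool's x, y, z in mm, then the turn, a rotation vector about the tool's x, y, z in rad. A call has 1 to 12 rows; each row shifts and turns the commanded pose from where the row before left it, along the tool's axes as they then stand; what a row does not reach is not made up. A row lasts 1/12 s, in which the tool goes at most 41.7 mm and 7.16 degrees, less where a joint would pass 70% of its speed; a pose out of reach is approached as far as the arm can. A call is refused whole if a number of a shift passes 41.7 or a number of a turn 0.125, either way. A call with a gripper value outside its range is refused whole. "gripper" is the opening, from 0 (shut) to 1 (fully open), set as the call begins (left out, the last holds). The fingers move at their own pace and stop on an object; "force" is the grip in N (left out, the last holds). Time passes only in rows, so rows that do not move let the fingers close. It gives the time, the measured TCP pose, the force, the opening and the grip force at its end, in the units of the state.
- r.state(): the state, without advancing time (a new reading comes with each control period).
- r.camera(name): name is "side" or "top"; returns the picture (384x512x3 uint8, red, green, blue); there is no depth.
- r.camera_params(name): a dict with "fx", "fy", "cx", "cy" (pixels), "world_from_camera" (4x4, takes a point from camera to world coordinates). Camera axes: x right, y down, z forward; pixel columns grow to the right and rows downward; lengths in m; the calibration is good to about 2 mm. A picture is of the moment at which its call begins. camera_params takes no time and is no camera call.
- r.close_job(): hands the job in; it is judged then, once.
The state is a dict: "time": time; "joint_positions": joint angles; "joint_vel": joint speeds; "tau": joint torques, N m; "position": TCP position; "tool_rot": TCP orientation; "contact_force": force on the tool from outside, world axes, zero at the start; "torque": the same for the moment, N m; "grip_width": opening from 0.0 (shut) to 1.0 (fully open); "grip_force": force on a finger pad.
Only numpy, scipy, OpenCV 4.12 (cv2) and the standard library are available. Lean on these libraries where they do the work, as an engineer would, in place of code of your own. Each camera call takes 0.05 s, during which the arm holds its last target. There are 200 camera calls.

## Working session

There is one attempt and no reset: what is moved stays moved. The work goes in short steps, Python scripts to look and compute and a tool call to move; the robot and the scene stay as the last step left them, time stands still between calls to the robot, and variables do not carry over. Pictures are saved under pics/ and viewed, at most 10 in all, crops included, and the job is handed in when it is done.

Besides the shell and the picture viewer there is one more tool, called after ">>>" by a JSON object that holds its "name" and its "arguments", one argument or row to a line. servo_tool: Moves the arm, as the interface text tells. Its arguments: {"type":"object","properties":{"deltas":{"type":"string"},"gripper":{"type":"number"},"force":{"type":"number"}},"required":["deltas"]}

```bash
mkdir -p pics; ls
python3 - <<'E'
from plant import r
import cv2,numpy as np
for n in("side","top"):
    im=r.camera(n); cv2.imwrite(f"pics/{n}0.png",im[...,::-1]); p=r.camera_params(n)
    print(n,p["fx"],p["fy"],p["cx"],p["cy"]);print(np.round(p["world_from_camera"],4))
a=[cv2.imread(f"pics/{n}0.png") for n in("side","top")]
cv2.imwrite("pics/both0.png",cv2.resize(np.vstack(a),(400*1,600)) )
s=r.state();print(s["time"],s["position"],s["tool_rot"],s["contact_force"])
E
```

```text
pics
side 443.58770060783587 443.58770060783587 262.0167051504817 194.6594636887341
[[ 0.9692 -0.1485  0.1962  0.2789]
 [-0.246  -0.6098  0.7534 -0.8666]
 [ 0.0077 -0.7785 -0.6276  0.8389]
 [ 0.      0.      0.      1.    ]]
top 445.80340688773634 445.80340688773634 251.9049131508501 192.35228482332698
[[-0.0312 -0.9785  0.2037  0.2635]
 [-0.9995  0.0295 -0.0113 -0.0083]
 [ 0.0051 -0.204  -0.979   1.2838]
 [ 0.      0.      0.      1.    ]]
0.1 [ 0.2217833  -0.58413867  0.40379453] [ 5.66495095e-01 -3.08963447e+00 -2.92853442e-03] [ 0.05255296  0.14209894 -0.56521677]
```

View pics/side0.png

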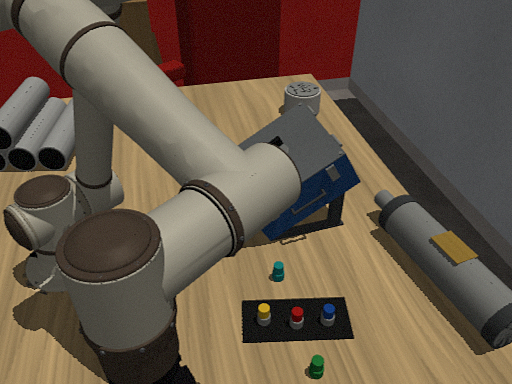

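View pics/top0.png

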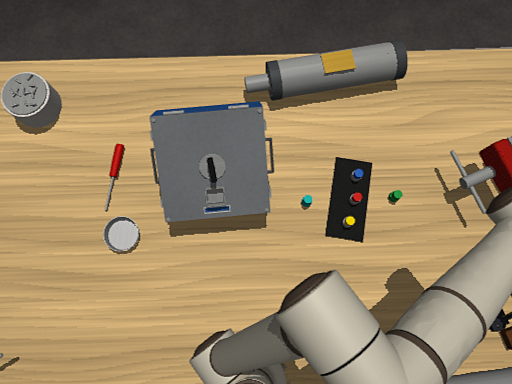

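Side view: yellow (264,310), red (297,316) and blue (328,313) caps on the mat, with turquoise (278,270) and green (317,366) off it. Top view: bin lid centre near (211,168), window at (217,209), red cap at (357,198). The red one on the mat, between blue and yellow, is the one meant. I'll confirm it in a crop.

Run:
```python
import cv2,numpy as np
t=cv2.imread("pics/top0.png")
a=cv2.resize(t[95:230,145:280],None,fx=4.4,fy=4.4,interpolation=cv2.INTER_CUBIC)
b=cv2.resize(t[150:250,295:325+85],None,fx=1.75,fy=1.75,interpolation=cv2.INTER_CUBIC)
c=np.zeros((600,800,3),np.uint8);c[:a.shape[0],:a.shape[1]]=a
c[:b.shape[0],598:598+b.shape[1]]=b[:,:202]
s=cv2.imread("pics/side0.png")
d=cv2.resize(s[255:385,235:360],(200,208));c[250:458,598:798]=d
cv2.imwrite("pics/crop1.png",c)
```

```text
(no output)
```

View pics/crop1.png

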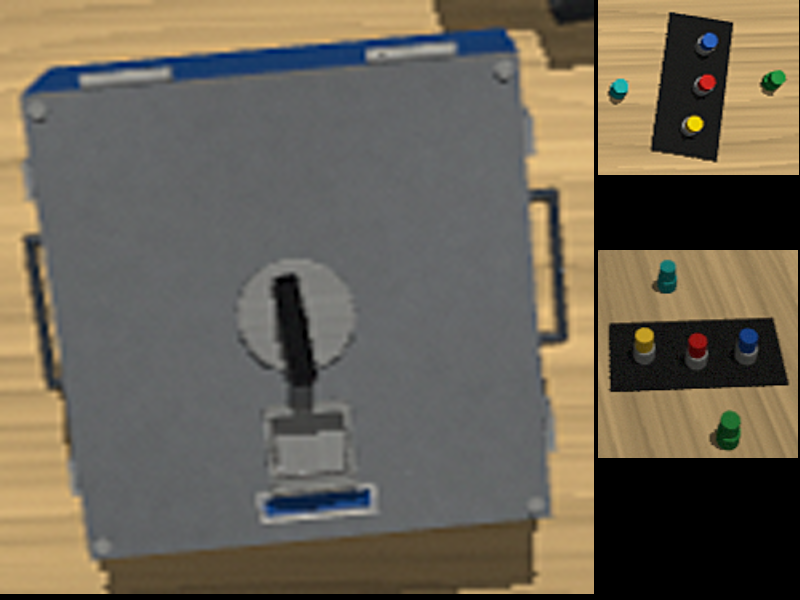

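The window shows blue, which is opposite red, so the wheel needs a half turn. The knob bar points up and down the slope. The red-capped boss between blue and yellow on the mat is the right one; the turquoise and green ones off the mat are decoys. Next I measure.

```bash
cat > h.py <<'E'
import cv2,numpy as np
from plant import r
from scipy.spatial.transform import Rotation as Ro
def ray(n,u,v):
    p=r.camera_params(n);M=np.array(p["world_from_camera"])
    d=M[:3,:3]@[(u-p["cx"])/p["fx"],(v-p["cy"])/p["fy"],1];return M[:3,3],d/np.linalg.norm(d)
def onz(n,u,v,z):
    o,d=ray(n,u,v);return o+d*(z-o[2])/d[2]
def tri(a,b):
    (o,d),(q,e)=a,b;s=np.linalg.lstsq(np.c_[d,-e],q-o,rcond=None)[0]
    P,Q=o+s[0]*d,q+s[1]*e;return (P+Q)/2,np.linalg.norm(P-Q)
def blobs(im,lo,hi,amin=15):
    m=cv2.inRange(cv2.cvtColor(im,cv2.COLOR_BGR2HSV),lo,hi)
    n,l,s,c=cv2.connectedComponentsWithStats(m);return [(c[i].round(2),s[i]) for i in range(1,n) if s[i][4]>=amin]
def goal(pos,R):
    """turn (rotvec, tool axes) to do first, then shift mm in the turned tool's axes"""
    s=r.state();R0=Ro.from_rotvec(s["tool_rot"])
    print("turn",(R0.inv()*R).as_rotvec().round(4),"shift",(1000*R.inv().apply(pos-s["position"])).round(1))
E
python3 - <<'E'
from h import *
t=cv2.imread("pics/top0.png");s=cv2.imread("pics/side0.png")
C=lambda x,y:(145+(x+.5)/4.4-.5,95+(y+.5)/4.4-.5)
P={}
for k,(x,y,z) in dict(UL=(25,93,.252),UR=(519,55,.252),LR=(549,517,.112),LL=(92,557,.112),win=(317,502,.1183),port=(309,441,.1551),barU=(286,277,.182+.046*.866+.015),barD=(303,383,.182+.046*.866-.015),disc=(297,318,.182)).items():
    P[k]=onz("top",*C(x,y),z);print(k,P[k].round(4))
print("edges",*[np.linalg.norm(P[a]-P[b]).round(4) for a,b in("UL UR","UR LR","LR LL","LL UL")for a,b in[(a,b)]] if 0 else [np.linalg.norm(P[a]-P[b]).round(4) for a,b in(("UL","UR"),("UR","LR"),("LR","LL"),("LL","UL"))])
c=sum(P[k] for k in("UL","UR","LR","LL"))/4;print("centre",c)
y=(P["UL"]-P["UR"])+(P["LL"]-P["LR"]);print("yaw from y",np.degrees(np.arctan2(-y[0],y[1])))
x=(P["UL"]-P["LL"])+(P["UR"]-P["LR"]);print("yaw x",np.degrees(np.arctan2(x[1],x[0])))
for nm,lo,hi in(("red",(0,150,90),(8,255,255)),("yel",(22,150,120),(33,255,255)),("blue",(108,150,90),(120,255,255))):
    tb=[b for b in blobs(t,lo,hi) if 320<b[0][0]<375 and 150<b[0][1]<245]
    sb=[b for b in blobs(s,lo,hi) if 240<b[0][0]<350 and 295<b[0][1]<345]
    print(nm,tb,sb)
    if tb and sb: print(tri(ray("top",*tb[0][0]),ray("side",*sb[0][0])),onz("top",*tb[0][0],.042),onz("side",*sb[0][0],.038))
E
```

```text
UL [0.6772 0.2225 0.252 ]
UR [ 0.6917 -0.0532  0.252 ]
LR [ 0.4522 -0.0667  0.112 ]
LL [0.4362 0.2091 0.112 ]
win [0.4646 0.0729 0.1183]
port [0.4947 0.0745 0.1551]
barU [0.571  0.0799 0.2368]
barD [0.5175 0.0736 0.2068]
disc [0.5622 0.0785 0.182 ]
edges 0.2761 0.2777 0.2763 0.279
centre [0.56434241 0.07796002 0.182     ]
yaw from y 3.1645316530644174
yaw x 3.2086975402337066
red [(array([357.23, 196.32]), array([353, 192,  10,   9,  66], dtype=int32))] [(array([297.06, 311.03]), array([292, 307,  11,   9,  77], dtype=int32))]
(array([ 0.50083134, -0.32032273,  0.04767978]), np.float64(0.0011451258320960846)) [ 0.50133898 -0.32167259  0.042     ] [ 0.50414501 -0.31360867  0.038     ]
yel [(array([349.91, 220.09]), array([346, 216,   9,   9,  67], dtype=int32))] [(array([263.64, 307.45]), array([258, 303,  12,  10,  89], dtype=int32))]
(array([ 0.4335815 , -0.29431215,  0.04801989]), np.float64(0.0009349151153275868)) [ 0.43393695 -0.29566044  0.042     ] [ 0.43602246 -0.2870386   0.038     ]
blue [(array([358.67, 172.6 ]), array([355, 169,   9,   8,  60], dtype=int32))] [(array([328.92, 308.05]), array([324, 304,  11,   9,  79], dtype=int32))]
(array([ 0.56977273, -0.32985582,  0.04819122]), np.float64(0.0013315019298718023)) [ 0.57062385 -0.33133753  0.042     ] [ 0.57423298 -0.32289765  0.038     ]
```

Checks: lid edges come out at 277 mm (280 expected), knob bar at 61.6 mm (60) and boss spacing at about 70 mm. Bin centre is (0.564, 0.078) with yaw 3.2°, and the red boss is at (0.501, -0.3205). Next: a hover over the knob.

```bash
cat >> h.py <<'E'
YAW=np.radians(3.2); O=np.array([.5643,.0780,0])
B=Ro.from_euler("z",YAW)
L=B*Ro.from_euler("y",-30,degrees=True)     # lid axes: x upslope, y, z normal
def lid(x,y,z): return O+[0,0,.182]+L.apply([x,y,z])
def tool(a=0,flip=0): # tool y = lid y turned a deg about normal (+half turn)
    return L*Ro.from_euler("z",a+180*flip,degrees=True)*Ro.from_euler("y",180,degrees=True)
E
python3 - <<'E'
from h import *
print(L.as_matrix().round(3)); print(lid(-.078,0,.014),lid(0,0,.034))
goal(lid(0,0,.282),tool(3)); print(r.state()["joint_positions"])
E
```

```text
[[ 0.865 -0.056 -0.499]
 [ 0.048  0.998 -0.028]
 [ 0.5    0.     0.866]]
[0.48986626 0.07383851 0.15512436] [0.54732651 0.07705103 0.21144486]
turn [ 0.0956 -0.5169  0.2481] shift [-250.6  629.7   99.6]
[-9.49386775e-01  3.85464104e-01  6.79693661e-03 -4.14757819e-04
 -1.19400859e+00 -2.58578139e-01]
```

>>> {"name": "servo_tool", "arguments": {
  "deltas": "0 0 0 0.0159 -0.0862 0.0414;0 0 0 0.0159 -0.0862 0.0414;0 0 0 0.0159 -0.0862 0.0414;0 0 0 0.0159 -0.0862 0.0414;0 0 0 0.0159 -0.0862 0.0414;0 0 0 0.0159 -0.0862 0.0414;-14 35 5.5 0 0 0;-14 35 5.5 0 0 0;-14 35 5.5 0 0 0;-14 35 5.5 0 0 0;-14 35 5.5 0 0 0;-14 35 5.5 0 0 0",
  "gripper": 0.45,
  "force": 30
}}

```text
time: 1.1
position: [0.2893, -0.3645, 0.412]
tool_rot: [-0.14, 2.613, 0.0]
contact_force: [1.4, 0.5, -0.1]
grip_width: 0.451
grip_force: 0.0
```

>>> {"name": "servo_tool", "arguments": {
  "deltas": "-14 35 5.5 0 0 0;-14 35 5.5 0 0 0;-14 35 5.5 0 0 0;-14 35 5.5 0 0 0;-14 35 5.5 0 0 0;-14 35 5.5 0 0 0;-14 35 5.5 0 0 0;-14 35 5.5 0 0 0;-14 35 5.5 0 0 0;-14 35 5.5 0 0 0;-14 35 5.5 0 0 0;0 0 0 0 0 0"
}}

```text
time: 2.1
position: [0.4124, 0.0295, 0.4262]
tool_rot: [-0.152, 2.612, -0.0]
contact_force: [-0.8, 0.3, 0.3]
grip_width: 0.452
grip_force: 0.0
```

Run:
```python
from h import *
goal(lid(0,0,.282),tool(3));s=r.state(); print(s["time"],s["joint_positions"].round(3),s["contact_force"])
im=r.camera("top")[...,::-1];cv2.imwrite("pics/top1.png",im)
i2=r.camera("side")[...,::-1];cv2.imwrite("pics/side1.png",i2)
cv2.imwrite("pics/c2.png",np.hstack([cv2.resize(im[90:230,140:280],(400,400)),cv2.resize(i2[90:250,200:360],(400,400))]))
```

```text
turn [0.0011 0.0016 0.0081] shift [-13.7  39.3   6.7]
2.1 [ 0.496 -0.113 -0.732  0.449 -0.512 -2.295] [-0.7887661   0.30738624  0.30697707]
```

View pics/c2.png

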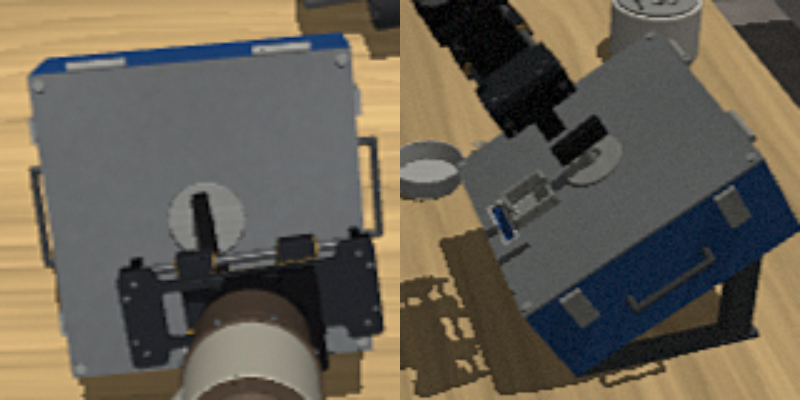

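Top crop: the gripper is about 40 mm to the right of the knob, as computed; the bar runs from (200,195) to (213,250). I move over it, descend and grip.

>>> {"name": "servo_tool", "arguments": {
  "deltas": "-7 20 3.5 0 0 0;-7 19.5 3.5 0 0 0.008;0 0 0 0 0 0;0 0 20 0 0 0;0 0 20 0 0 0;0 0 20 0 0 0;0 0 0 0 0 0;0 0 0 0 0 0"
}}

```text
time: 2.87
position: [0.4523, 0.0657, 0.3728]
tool_rot: [-0.127, 2.618, -0.002]
contact_force: [-1.0, -1.3, 0.3]
grip_width: 0.449
grip_force: 0.0
```

Run:
```python
from h import *
goal(lid(0,0,.202),tool(3));s=r.state(); print(s["time"],s["joint_positions"].round(3),s["contact_force"])
```

```text
turn [-0.0049 -0.0036 -0.0099] shift [-2.4  5.9 19.5]
2.8667 [ 0.473  0.031 -0.807  0.701 -0.325 -2.571] [-0.97648007 -1.31654097  0.33419921]
```

>>> {"name": "servo_tool", "arguments": {
  "deltas": "-2.4 5.9 0 -0.005 -0.0036 -0.01;0 0 10 0 0 0;0 0 9.5 0 0 0;0 0 0 0 0 0;0 0 0 0 0 0"
}}

```text
time: 3.28
position: [0.4637, 0.0739, 0.3589]
tool_rot: [-0.145, 2.61, 0.005]
contact_force: [-0.7, -0.3, 0.9]
grip_width: 0.45
grip_force: 0.0
```

Run:
```python
from h import *
goal(lid(0,0,.202),tool(3));s=r.state(); print(s["time"],s["joint_positions"].round(3),s["contact_force"],s["torque"])
```

```text
turn [0.0027 0.0044 0.0018] shift [ 1.4 -1.4  1.5]
3.2833 [ 0.438  0.069 -0.835  0.84  -0.251 -2.674] [-0.74850616 -0.34274151  0.85557565] [-0.08722382  1.087946   -0.01889955]
```

>>> {"name": "servo_tool", "arguments": {
  "deltas": "1.4 -1.4 1.5 0 0 0;0 0 0 0 0 0;0 0 0 0 0 0;0 0 0 0 0 0;0 0 0 0 0 0;0 0 0 0 0 0",
  "gripper": 0,
  "force": 35
}}

```text
time: 3.78
position: [0.4635, 0.0724, 0.3563]
tool_rot: [-0.144, 2.611, 0.004]
contact_force: [-0.9, -2.1, 2.5]
grip_width: 0.158
grip_force: 34.9
```

>>> {"name": "servo_tool", "arguments": {
  "deltas": "0 0 0 0 0 0.04;0 0 0 0 0 0.06;0 0 0 0 0 0"
}}

```text
time: 4.03
position: [0.4635, 0.0724, 0.3563]
tool_rot: [-0.012, 2.615, 0.04]
contact_force: [-1.6, -2.7, 2.9]
grip_width: 0.156
grip_force: 34.9
```

Run:
```python
from h import *
goal(lid(0,0,.202),tool(3));s=r.state(); print(s["time"],s["joint_positions"].round(3),s["contact_force"],s["torque"])
```

```text
turn [ 0.0024  0.0033 -0.1001] shift [-0.3 -0.  -0.5]
4.0333 [ 0.428  0.071 -0.844  0.861 -0.24  -2.79 ] [-1.64304167 -2.70851043  2.94469371] [-0.59023449  1.09684588 -0.33407044]
```

>>> {"name": "servo_tool", "arguments": {
  "deltas": "0 0 0 0 0 -0.06;0 0 0 0 0 -0.1;0 0 0 0 0 -0.1;0 0 0 0 0 -0.1;0 0 0 0 0 -0.1;0 0 0 0 0 -0.1;0 0 0 0 0 -0.1;0 0 0 0 0 -0.1;0 0 0 0 0 -0.1;0 0 0 0 0 -0.1;0 0 0 0 0 -0.1;0 0 0 0 0 -0.04"
}}

```text
time: 5.03
position: [0.4634, 0.0724, 0.3563]
tool_rot: [-1.407, 2.255, -0.342]
contact_force: [-1.9, -1.9, 3.2]
grip_width: 0.157
grip_force: 35.0
```

>>> {"name": "servo_tool", "arguments": {
  "deltas": "0 0 0 0 0 -0.1;0 0 0 0 0 -0.1;0 0 0 0 0 -0.1;0 0 0 0 0 -0.1;0 0 0 0 0 -0.1;0 0 0 0 0 -0.1;0 0 0 0 0 -0.1;0 0 0 0 0 -0.1;0 0 0 0 0 -0.1;0 0 0 0 0 -0.1;0 0 0 0 0 -0.1;0 0 0 0 0 0"
}}

```text
time: 6.03
position: [0.4634, 0.0724, 0.3563]
tool_rot: [-2.509, 1.254, -0.655]
contact_force: [-2.9, -2.9, 3.7]
grip_width: 0.16
grip_force: 34.9
```

Run:
```python
from h import *
goal(lid(0,0,.202),tool(0,1));s=r.state(); print(s["time"],s["joint_positions"].round(3),s["contact_force"],s["torque"],s["grip_width"])
```

```text
turn [-0.0037 -0.0018 -0.9838] shift [ 0.4  0.  -0.6]
6.0333 [ 0.428  0.071 -0.844  0.861 -0.24  -0.585] [-2.94875395 -2.90052699  3.6878964 ] [-0.5016704   1.46844799 -0.35843215] 0.16033705586170272
```

>>> {"name": "servo_tool", "arguments": {
  "deltas": "0 0 0 0 0 -0.1;0 0 0 0 0 -0.1;0 0 0 0 0 -0.1;0 0 0 0 0 -0.1;0 0 0 0 0 -0.1;0 0 0 0 0 -0.1;0 0 0 0 0 -0.1;0 0 0 0 0 -0.1;0 0 0 0 0 -0.1;0 0 0 0 0 -0.084;0 0 0 0 0 0;0 0 0 0 0 0"
}}

```text
time: 7.03
position: [0.4634, 0.0723, 0.3562]
tool_rot: [-3.014, -0.074, -0.813]
contact_force: [-3.2, -3.1, 5.1]
grip_width: 0.158
grip_force: 35.0
```

>>> {"name": "servo_tool", "arguments": {
  "deltas": "0 0 0 0 0 0;0 0 0 0 0 0;0 0 -20 0 0 0;0 0 -30 0 0 0;0 0 -30 0 0 0;0 -35 -20 0 0 0;0 -40 0 0 0 0;0 -40 0 0 0 0;0 -40 0 0 0 0;0 0 0 0 0 0",
  "gripper": 0.45
}}

```text
time: 7.87
position: [0.405, 0.2303, 0.4436]
tool_rot: [-3.009, -0.091, -0.815]
contact_force: [0.1, -0.5, 0.2]
grip_width: 0.452
grip_force: 0.0
```

Run:
```python
from h import *
s=r.state(); print(s["time"],s["position"],s["joint_positions"].round(3),s["contact_force"],s["grip_width"])
print(Ro.from_rotvec(s["tool_rot"]).as_matrix().round(2))
im=r.camera("top")[...,::-1];cv2.imwrite("pics/top2.png",im)
cv2.imwrite("pics/c3.png",cv2.resize(im[95:230,145:280],(594,594),interpolation=cv2.INTER_CUBIC))
```

```text
7.8667 [0.40501121 0.23031173 0.44355374] [ 0.898 -0.011 -0.652  0.651 -0.658  0.265] [ 0.14141141 -0.48449239  0.23931322] 0.45236573165562394
[[ 0.86  0.06  0.5 ]
 [ 0.05 -1.    0.04]
 [ 0.5  -0.01 -0.86]]
```

View pics/c3.png

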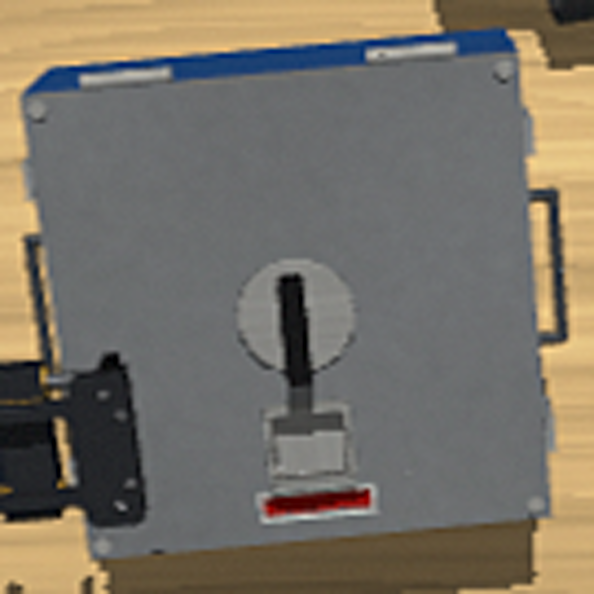

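Red now fills the window, at crop (265–370, 500). Next, the boss.

```bash
cat >> h.py <<'E'
DOWN=B*Ro.from_euler("x",180,degrees=True)
def proj(n,P):
    p=r.camera_params(n);M=np.linalg.inv(p["world_from_camera"]);q=M[:3,:3]@P+M[:3,3]
    return np.array([p["fx"]*q[0]/q[2]+p["cx"],p["fy"]*q[1]/q[2]+p["cy"]])
E
python3 - <<'E'
from h import *
goal(np.array([.501,-.3205,.30]),DOWN)
f=lambda P:((proj("top",P)-[145,95]+.5)*4.4-.5).round(0)
for a,b in((-1,-1),(-1,1),(1,1),(1,-1)):
    print("port mouth out",f(lid(-.078+a*.025,b*.025,.014)),"win",f(lid(-.117+a*.006,b*.032,0)),"bar",f(lid(a*.03,b*.007,.046)))
E
```

```text
turn [-0.0058 -0.5266  0.0022] shift [ 65.4 552.9 142.7]
port mouth out [357. 485.] win [372. 508.] bar [313. 386.]
port mouth out [272. 493.] win [265. 517.] bar [288. 388.]
port mouth out [263. 412.] win [263. 498.] bar [277. 284.]
port mouth out [349. 405.] win [370. 489.] bar [302. 282.]
```

>>> {"name": "servo_tool", "arguments": {
  "deltas": "0 0 0 -0.001 -0.1053 0;0 0 0 -0.001 -0.1053 0;0 0 0 -0.001 -0.1053 0;0 0 0 -0.001 -0.1053 0;0 0 0 -0.001 -0.1053 0;4.7 39.5 0 0 0 0;4.7 39.5 0 0 0 0;4.7 39.5 0 0 0 0;4.7 39.5 0 0 0 0;4.7 39.5 0 0 0 0;4.7 39.5 0 0 0 0;4.7 39.5 0 0 0 0"
}}

```text
time: 8.92
position: [0.4521, -0.0525, 0.4433]
tool_rot: [3.14, 0.081, 0.006]
contact_force: [0.5, 0.4, 0.6]
grip_width: 0.448
grip_force: 0.0
```

>>> {"name": "servo_tool", "arguments": {
  "deltas": "4.7 39.5 0 0 0 0;4.7 39.5 0 0 0 0;4.7 39.5 0 0 0 0;4.7 39.5 0 0 0 0;4.7 39.5 0 0 0 0;4.7 39.5 10 0 0 0;4.7 39.5 10 0 0 0;0 0 30 0 0 0;0 0 30 0 0 0;0 0 30 0 0 0;0 0 0 0 0 0"
}}

```text
time: 9.83
position: [0.498, -0.3245, 0.3264]
tool_rot: [-3.134, -0.077, 0.014]
contact_force: [-0.5, 0.8, -0.9]
grip_width: 0.45
grip_force: 0.0
```

Run:
```python
from h import *
goal(np.array([.501,-.3205,.212]),DOWN);s=r.state(); print(s["time"],s["joint_positions"].round(3),s["contact_force"])
```

```text
turn [-0.0066  0.0088 -0.007 ] shift [  3.2  -3.9 114.4]
9.8333 [-0.306  0.401 -0.175 -0.004 -1.006  1.928] [-0.49461504  0.76994891 -0.85133114]
```

>>> {"name": "servo_tool", "arguments": {
  "deltas": "3.2 -3.9 0 -0.0066 0.0088 -0.007;0 0 25 0 0 0;0 0 25 0 0 0;0 0 20 0 0 0;0 0 0 0 0 0;0 0 0 0 0 0"
}}

```text
time: 10.33
position: [0.5051, -0.321, 0.2654]
tool_rot: [3.132, 0.096, 0.022]
contact_force: [0.0, 0.4, 0.5]
grip_width: 0.452
grip_force: 0.0
```

Run:
```python
from h import *
goal(np.array([.501,-.3205,.212]),DOWN);s=r.state(); print(s["time"],s["joint_positions"].round(3),s["contact_force"])
a=r.camera("side")[...,::-1];b=r.camera("top")[...,::-1]
cv2.imwrite("pics/c4.png",np.hstack([cv2.resize(a[220:370,220:370],(400,400)),cv2.resize(b[140:250,300:410],(400,400))]))
```

```text
turn [ 0.0089 -0.014   0.0052] shift [-4.1 -0.7 53.4]
10.3333 [-0.295  0.468 -0.244  0.005 -0.842  1.924] [0.0378325  0.42710128 0.45842284]
```

View pics/c4.png

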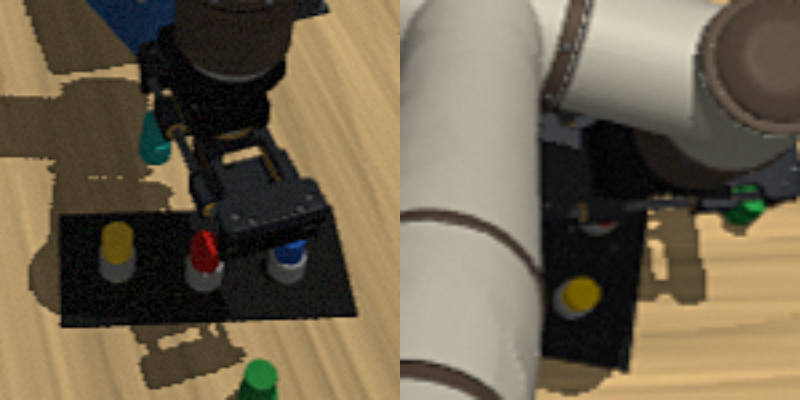

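Run:
```python
from h import *
s=r.state();R=Ro.from_rotvec(s["tool_rot"])
g=lambda P:((proj("side",P)-[220,220])/.375).round(0)
for y in(-.035,-.02,0,.02,.035):print(y,[g(s["position"]+R.apply([x,y,.182])) for x in(-.0095,.0095)], [g(s["position"]+R.apply([x,y,.12])) for x in(-.0095,.0095)])
print("boss top",g(np.array([.501,-.3205,.05])),proj("side",np.array([.501,-.3205,.05])), "mid grip")
goal(np.array([.501,-.3205,.212]),DOWN)
```

```text
-0.035 [array([191., 184.]), array([213., 178.])] [array([193., 132.]), array([216., 126.])]
-0.02 [array([197., 198.]), array([220., 192.])] [array([200., 146.]), array([223., 140.])]
0 [array([207., 218.]), array([229., 211.])] [array([210., 165.]), array([233., 159.])]
0.02 [array([216., 238.]), array([239., 231.])] [array([220., 186.]), array([244., 179.])]
0.035 [array([223., 253.]), array([247., 247.])] [array([227., 201.]), array([252., 194.])]
boss top [205. 241.] [296.96353499 310.48261447] mid grip
turn [ 0.0101 -0.0169  0.0051] shift [-4.4 -1.  54.7]
```

>>> {"name": "servo_tool", "arguments": {
  "deltas": "-4.4 -1 0 0.009 -0.015 0.005;0 0 10 0 0 0;0 0 10 0 0 0;0 0 0 0 0 0;0 0 0 0 0 0"
}}

```text
time: 10.85
position: [0.4994, -0.3202, 0.2427]
tool_rot: [-3.138, -0.086, 0.008]
contact_force: [0.1, 0.4, 0.8]
grip_width: 0.452
grip_force: 0.0
```

Run:
```python
from h import *
goal(np.array([.501,-.3205,.212]),DOWN);s=r.state(); print(s["time"],s["joint_vel"].round(3),s["contact_force"])
```

```text
turn [-0.0024  0.005  -0.0009] shift [ 1.5  0.4 30.7]
10.85 [ 0.001 -0.009  0.02   0.008 -0.001 -0.   ] [0.06195367 0.35112515 0.76001584]
```

>>> {"name": "servo_tool", "arguments": {
  "deltas": "0.8 0.3 10 -0.001 0.0025 0;0 0 10 0 0 0;0 0 10.5 0 0 0;0 0 0 0 0 0;0 0 0 0 0 0;0 0 0 0 0 0"
}}

```text
time: 11.35
position: [0.5007, -0.3205, 0.213]
tool_rot: [-3.14, -0.087, 0.001]
contact_force: [0.6, 0.7, 0.5]
grip_width: 0.449
grip_force: 0.0
```

Run:
```python
from h import *
goal(np.array([.501,-.3205,.212]),DOWN);s=r.state(); print(s["time"],s["joint_vel"].round(3),s["contact_force"])
```

```text
turn [-0.0005  0.0007 -0.0005] shift [0.3 0.  1. ]
11.35 [ 0.    -0.011  0.009 -0.     0.001 -0.002] [0.58700655 0.67310163 0.4625307 ]
```

>>> {"name": "servo_tool", "arguments": {
  "deltas": "0 0 0 0 0 0;0 0 0 0 0 0;0 0 0 0 0 0;0 0 0 0 0 0;0 0 0 0 0 0;0 0 -15 0 0 0;0 0 -30 0 0 0;0 0 -35 0 0 0;0 0 -40 0 0 0;0 0 -40 0 0 0;0 0 0 0 0 0",
  "gripper": 0,
  "force": 25
}}

```text
time: 12.27
position: [0.5021, -0.3214, 0.3829]
tool_rot: [3.132, 0.089, 0.024]
contact_force: [1.3, -0.7, 1.3]
grip_width: 0.282
grip_force: 25.0
```

Run:
```python
from h import *
R=tool(0,1)
# boss underside 26 mm beyond... tips 26 mm above underside -> underside at TCP+208 along tool z
goal(lid(-.078,0,.014+.030+.208),R);goal(r.state()["position"],R);s=r.state(); print(s["time"],s["joint_positions"].round(3),s["contact_force"])
a=r.camera("side")[...,::-1];cv2.imwrite("pics/side3.png",a)
cv2.imwrite("pics/c5.png",cv2.resize(a[120:340,200:420],(600,600)))
```

```text
turn [0.0081 0.5088 0.0031] shift [-105.3 -395.3  -35.8]
turn [0.0081 0.5088 0.0031] shift [0. 0. 0.]
12.2667 [-0.297  0.348 -0.106  0.003 -1.1    1.923] [ 1.30717572 -0.74602229  1.27994186]
```

View pics/c5.png

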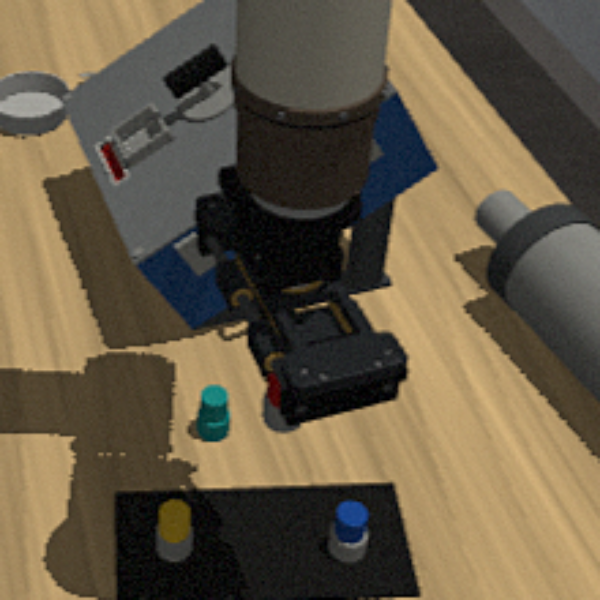

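The boss is held (opening 24.5 mm), the other two are undisturbed, and red still shows at crop (112,160). I tilt and carry it over the port.

>>> {"name": "servo_tool", "arguments": {
  "deltas": "0 0 0 0.0016 0.1018 0.0006;0 0 0 0.0016 0.1018 0.0006;0 0 0 0.0016 0.1018 0.0006;0 0 0 0.0016 0.1018 0.0006;0 0 0 0.0016 0.1018 0.0006;-26 0 -9 0 0 0;-26 0 -9 0 0 0;-26 0 -9 0 0 0;-26 0 -9 0 0 0;0 -20 0 0 0 0;0 -36 0 0 0 0;0 0 0 0 0 0"
}}

```text
time: 13.32
position: [0.3867, -0.2665, 0.3521]
tool_rot: [-3.015, -0.08, -0.774]
contact_force: [-0.1, 0.6, -2.1]
grip_width: 0.28
grip_force: 25.0
```

>>> {"name": "servo_tool", "arguments": {
  "deltas": "0 -36 0 0 0 0;0 -36 0 0 0 0;0 -36 0 0 0 0;0 -36 0 0 0 0;0 -36 0 0 0 0;0 -36 0 0 0 0;0 -36 0 0 0 0;0 -36 0 0 0 0;0 -31 0 0 0 0;0 -20 0 0 0 0;0 0 0 0 0 0;0 0 0 0 0 0"
}}

```text
time: 14.32
position: [0.375, 0.0217, 0.3563]
tool_rot: [-3.027, -0.076, -0.775]
contact_force: [-0.5, -0.4, -1.0]
grip_width: 0.28
grip_force: 25.0
```

Run:
```python
from h import *
R=tool(0,1)
goal(lid(-.078,0,.014+.030+.208),R);s=r.state(); print(s["time"],s["joint_positions"].round(3),s["contact_force"])
```

```text
turn [-0.0003  0.0221 -0.0059] shift [  1.2 -45.7  -5. ]
14.3167 [ 0.457 -0.104 -0.976  0.694 -0.297  0.536] [-0.53036327 -0.39986217 -0.98370566]
```

>>> {"name": "servo_tool", "arguments": {
  "deltas": "0 0 0 0 0.022 -0.006;0 -15 -2 0 0 0;0 -15 -2 0 0 0;1 -16 -1 0 0 0;0 0 0 0 0 0;0 0 0 0 0 0;0 0 0 0 0 0"
}}

```text
time: 14.9
position: [0.3714, 0.0665, 0.3618]
tool_rot: [-3.019, -0.079, -0.811]
contact_force: [0.5, 0.0, -1.6]
grip_width: 0.277
grip_force: 25.0
```

Run:
```python
from h import *
R=tool(0,1)
goal(lid(-.078,0,.014+.030+.208),R);s=r.state(); print(s["time"],s["joint_positions"].round(3),s["contact_force"])
```

```text
turn [ 0.0006 -0.0013 -0.0032] shift [-0.6 -0.7  0.3]
14.9 [ 0.532 -0.108 -1.004  0.874 -0.305  0.297] [ 0.51167724  0.0316496  -1.57469348]
```

Joint 3 is at -1.004 and its limit is -1.07, so I insert with the tool about 7° nearer vertical. The 44 mm port leaves ample room around the 30 mm boss.

Run:
```python
from h import *
for d in(7,):
    R=tool(0,1)*Ro.from_euler("y",-d,degrees=True)
    for h in(.014+.030,.014+.005,-.004):
        print(d,h);goal(lid(-.078,0,h)-R.apply([0,0,.208]),R)
```

```text
7 0.044
turn [ 0.0004 -0.1235 -0.0032] shift [24.8 -0.7 -1.2]
7 0.019
turn [ 0.0004 -0.1235 -0.0032] shift [27.9 -0.7 23.6]
7 -0.004
turn [ 0.0004 -0.1235 -0.0032] shift [30.7 -0.7 46.5]
```

>>> {"name": "servo_tool", "arguments": {
  "deltas": "6 -0.3 0 0 -0.031 -0.001;6 -0.4 0 0 -0.031 -0.001;6 0 0 0 -0.031 -0.001;7 0 0 0 -0.031 0;1.5 0 12 0 0 0;1.5 0 12 0 0 0;0 0 0 0 0 0;0 0 0 0 0 0;0 0 0 0 0 0"
}}

```text
time: 15.65
position: [0.4056, 0.0694, 0.353]
tool_rot: [-3.066, -0.086, -0.625]
contact_force: [0.3, -0.3, -0.8]
grip_width: 0.282
grip_force: 25.0
```

Run:
```python
from h import *
R=tool(0,1)*Ro.from_euler("y",-7,degrees=True)
for h in(.019,-.004): goal(lid(-.078,0,h)-R.apply([0,0,.208]),R)
s=r.state(); print(s["time"],s["joint_positions"].round(3),s["contact_force"])
a=r.camera("side")[...,::-1];b=r.camera("top")[...,::-1]
cv2.imwrite("pics/c6.png",np.hstack([cv2.resize(a[110:230,210:330],(400,400)),cv2.resize(b[130:250,150:270],(400,400))]))
```

```text
turn [-0.     -0.0005  0.0002] shift [-0.2  0.3  2.1]
turn [-0.     -0.0005  0.0002] shift [ 2.6  0.3 24.9]
15.65 [ 0.586 -0.013 -0.833  0.478 -0.444  0.638] [ 0.32584819 -0.32821021 -0.83119239]
```

View pics/c6.png

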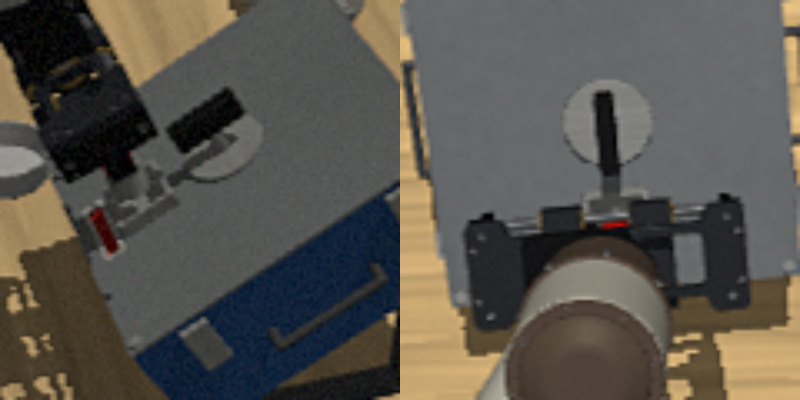

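The boss hangs centred over the collar: top crop shows the cap at (612,224), collar centre x about 615. I lower it in.

>>> {"name": "servo_tool", "arguments": {
  "deltas": "0.5 0 5 0 0 0;0.5 0 5 0 0 0;0.5 0.3 4 0 0 0;0 0 0 0 0 0;0 0 0 0 0 0"
}}

```text
time: 16.17
position: [0.4127, 0.0699, 0.3401]
tool_rot: [-3.067, -0.087, -0.624]
contact_force: [0.1, -1.1, -0.6]
grip_width: 0.274
grip_force: 25.0
```

>>> {"name": "servo_tool", "arguments": {
  "deltas": "0.5 0 4 0 0 0;0.5 0 4 0 0 0;0 0 2 0 0 0;0 0 0 0 0 0;0 0 0 0 0 0"
}}

```text
time: 16.58
position: [0.4175, 0.0703, 0.3317]
tool_rot: [-3.066, -0.088, -0.625]
contact_force: [-1.7, 0.9, 1.2]
grip_width: 0.28
grip_force: 25.0
```

Run:
```python
from h import *
R=tool(0,1)*Ro.from_euler("y",-7,degrees=True)
for h in(-.004,): goal(lid(-.078,0,h)-R.apply([0,0,.208]),R)
s=r.state(); print(s["time"],s["joint_positions"].round(3),s["contact_force"])
```

```text
turn [-0.0005 -0.0008  0.0012] shift [-0.1  0.5  0.7]
16.5833 [ 0.552  0.039 -0.864  0.555 -0.36   0.584] [-1.67581928  0.94846453  1.19854181]
```

>>> {"name": "servo_tool", "arguments": {
  "deltas": "0 0 0 0 0 0;0 0 0 0 0 0;0 0 0 0 0 0;0 0 -10 0 0 0;0 0 -20 0 0 0;0 0 -25 0 0 0;0 0 -25 0 0 0;0 0 0 0 0 0;0 0 0 0 0 0",
  "gripper": 0.45
}}

```text
time: 17.33
position: [0.386, 0.0688, 0.4069]
tool_rot: [-3.062, -0.088, -0.63]
contact_force: [-0.0, -0.4, 0.1]
grip_width: 0.45
grip_force: 0.0
```

Run:
```python
from h import *
R=tool(0,1)*Ro.from_euler("y",-12,degrees=True)
for h in(.056,.014,-.024): goal(lid(-.078,0,h)-R.apply([0,0,.182]),R)
s=r.state(); print(s["time"],s["joint_positions"].round(3),s["contact_force"])
a=r.camera("side")[...,::-1];b=r.camera("top")[...,::-1]
cv2.imwrite("pics/c7.png",np.hstack([cv2.resize(a[110:230,210:330],(400,400)),cv2.resize(b[130:250,150:270],(400,400))]))
```

```text
turn [-0.0032 -0.0919  0.0009] shift [12.3  0.7 48.5]
turn [-0.0032 -0.0919  0.0009] shift [21.1  0.7 89.6]
turn [-0.0032 -0.0919  0.0009] shift [ 29.    0.7 126.7]
17.3333 [ 0.64  -0.117 -0.745  0.374 -0.631  0.719] [-0.01939347 -0.43125455  0.0648797 ]
```

View pics/c7.png

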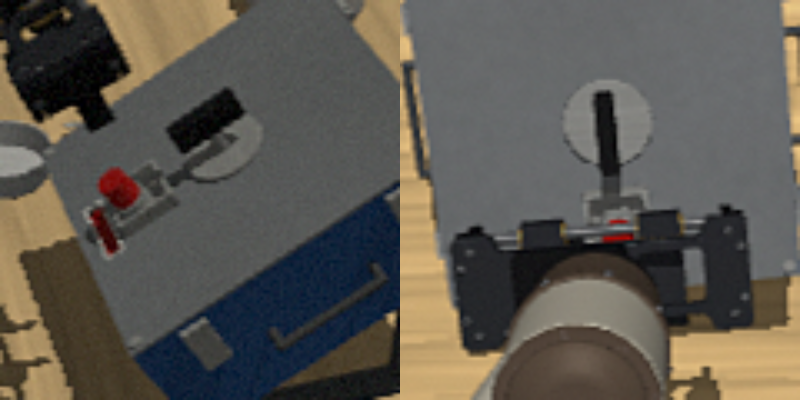

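The boss stands in the port leaning slightly downslope, with its cap at side crop (118,187). I close the fingers and push along the normal, with the tool 8° nearer vertical so the knob and the joint limits stay clear.

Run:
```python
from h import *
R=tool(0,1)*Ro.from_euler("y",-8,degrees=True)
for h in(.056,.014,-.016): goal(lid(-.082,0,h)-R.apply([0,0,.182]),R)
```

```text
turn [-0.0002 -0.0175  0.0012] shift [-6.9  0.4 47.4]
turn [-0.0002 -0.0175  0.0012] shift [-1.   0.4 89. ]
turn [-0.0002 -0.0175  0.0012] shift [  3.1   0.4 118.7]
```

>>> {"name": "servo_tool", "arguments": {
  "deltas": "-6.9 0.4 0 0 -0.0175 0.001;0 0 0 0 0 0;0 0 0 0 0 0;0 0 0 0 0 0;0 0 0 0 0 0;0 0 16 0 0 0;0 0 16 0 0 0;0 0 15 0 0 0;0 0 0 0 0 0;0 0 0 0 0 0",
  "gripper": 0,
  "force": 20
}}

```text
time: 18.27
position: [0.3976, 0.0687, 0.3586]
tool_rot: [-3.074, -0.086, -0.596]
contact_force: [-0.9, -0.7, 0.2]
grip_width: 0.002
grip_force: 0.0
```

Run:
```python
from h import *
R=tool(0,1)*Ro.from_euler("y",-8,degrees=True)
for h in(.056,.014,-.016): goal(lid(-.082,0,h)-R.apply([0,0,.182]),R)
s=r.state();print(s["time"],s["joint_positions"].round(3),s["contact_force"],s["grip_width"])
```

```text
turn [0.001  0.0011 0.0003] shift [-0.3 -0.   0.3]
turn [0.001  0.0011 0.0003] shift [ 5.5 -0.  41.8]
turn [0.001  0.0011 0.0003] shift [ 9.7 -0.  71.6]
18.2667 [ 0.606 -0.033 -0.818  0.426 -0.494  0.674] [-0.90616288 -0.6899558   0.17819471] 0.0022899476265873095
```

>>> {"name": "servo_tool", "arguments": {
  "deltas": "0.7 0 5 0 0 0;0.7 0 5 0 0 0;0.7 0 5 0 0 0;0.7 0 5 0 0 0;0.7 0 5 0 0 0;0.7 0 5 0 0 0;0 0 0 0 0 0"
}}

```text
time: 18.85
position: [0.413, 0.0697, 0.3322]
tool_rot: [-3.072, -0.086, -0.597]
contact_force: [0.2, 0.4, -0.5]
grip_width: 0.002
grip_force: 0.0
```

>>> {"name": "servo_tool", "arguments": {
  "deltas": "0.7 0 5 0 0 0;0.7 0 5 0 0 0;0.7 0 5 0 0 0;0.7 0 5 0 0 0;0 0 0 0 0 0;0 0 0 0 0 0"
}}

```text
time: 19.35
position: [0.4227, 0.07, 0.3149]
tool_rot: [-3.073, -0.086, -0.597]
contact_force: [0.1, -0.4, 0.5]
grip_width: 0.008
grip_force: 0.0
```

Run:
```python
from h import *
R=tool(0,1)*Ro.from_euler("y",-8,degrees=True)
for h in(-.016,): goal(lid(-.082,0,h)-R.apply([0,0,.182]),R)
s=r.state();print(s["time"],s["joint_positions"].round(3),s["contact_force"],s["grip_width"])
```

```text
turn [0.0003 0.0004 0.0001] shift [ 2.7 -0.  21.6]
19.35 [ 0.535  0.076 -0.878  0.578 -0.322  0.568] [ 0.11256825 -0.3946608   0.51285769] 0.007566107387591931
```

>>> {"name": "servo_tool", "arguments": {
  "deltas": "0.6 0 5 0 0 0;0.6 0 5 0 0 0;0.7 0 5 0 0 0;0.8 0 6 0 0 0;0 0 0 0 0 0;0 0 0 0 0 0;0 0 0 0 0 0"
}}

```text
time: 19.93
position: [0.4327, 0.0705, 0.2969]
tool_rot: [-3.072, -0.085, -0.598]
contact_force: [-1.8, -0.5, 0.1]
grip_width: 0.007
grip_force: 0.7
```

Run:
```python
from h import *
R=tool(0,1)*Ro.from_euler("y",-8,degrees=True)
for h in(-.016,): goal(lid(-.082,0,h)-R.apply([0,0,.182]),R)
s=r.state();print(s["time"],s["joint_positions"].round(3),s["contact_force"],s["grip_width"])
```

```text
turn [ 0.0001 -0.0002 -0.0003] shift [ 0.2 -0.1  1.2]
19.9333 [ 0.487  0.12  -0.915  0.716 -0.241  0.466] [-1.79496539 -0.47077907  0.07596906] 0.006529812026515204
```

>>> {"name": "servo_tool", "arguments": {
  "deltas": "0.3 0 3 0 0 0;0 0 0 0 0 0;0 0 0 0 0 0;-0.7 0 -5 0 0 0;-2 0 -15 0 0 0;-4 0 -28 0 0 0;-4 0 -30 0 0 0;-5 0 -35 0 0 0;0 30 -20 0 0 0;0 40 0 0 0 0;0 40 0 0 0 0;0 30 0 0 0 0"
}}

```text
time: 20.93
position: [0.3771, -0.0738, 0.4129]
tool_rot: [-3.068, -0.088, -0.604]
contact_force: [0.3, 0.8, 0.6]
grip_width: 0.003
grip_force: 0.0
```

>>> {"name": "servo_tool", "arguments": {
  "deltas": "0 40 0 0 0 0;0 40 0 0 0 0;0 0 0 0 0 0"
}}

```text
time: 21.18
position: [0.3824, -0.1578, 0.4125]
tool_rot: [-3.073, -0.07, -0.602]
contact_force: [-0.2, 0.1, 0.1]
grip_width: 0.007
grip_force: 0.0
```

Run:
```python
from h import *
s=r.state();print(s["time"],s["position"],s["contact_force"])
a=r.camera("side")[...,::-1];b=r.camera("top")[...,::-1]
cv2.imwrite("pics/side8.png",a);cv2.imwrite("pics/top8.png",b)
cv2.imwrite("pics/c8.png",np.hstack([cv2.resize(a[80:330,200:450],(400,400)),cv2.resize(b[150:225,180:255],(400,400),interpolation=cv2.INTER_CUBIC)]))
t0=cv2.imread("pics/top0.png")
print("yel/blue moved?",[(n,[x[0] for x in blobs(b,lo,hi) if 320<x[0][0]<375 and 150<x[0][1]<245],[x[0] for x in blobs(t0,lo,hi) if 320<x[0][0]<375 and 150<x[0][1]<245]) for n,lo,hi in(("y",(22,150,120),(33,255,255)),("b",(108,150,90),(120,255,255)))])
print("diff left",cv2.absdiff(b,t0)[135:260,90:145].max())
```

```text
21.1833 [ 0.38242279 -0.1578014   0.41251534] [-0.22998204  0.05911075  0.12565428]
yel/blue moved? [('y', [], [array([349.91, 220.09])]), ('b', [array([358.74, 172.62])], [array([358.67, 172.6 ])])]
diff left 15
```

View pics/c8.png

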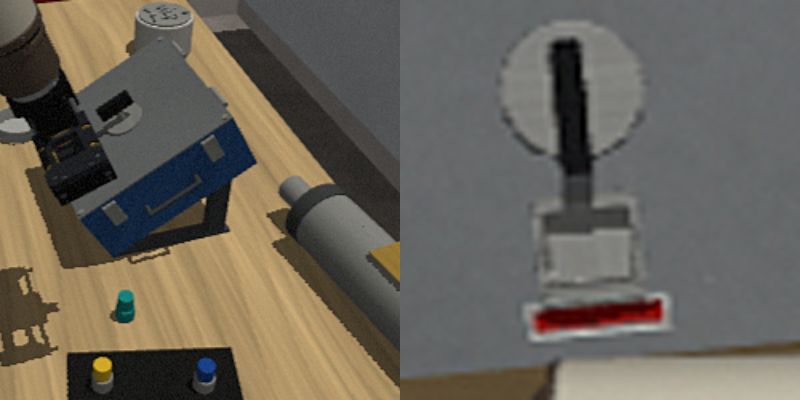

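The port is empty with the flap shut, at right crop (590,240), and red fills the window at (598,315). Yellow and blue still stand in place and the left side of the bench is unchanged. I'm handing in.

```bash
python3 -c "
from plant import r
print(r.close_job())"
```

```text
the job is handed in; nothing more can be done
None
```

I turned the wheel to red, pushed the red boss through the flap and handed the job in at about 21 s: the last picture shows the port empty, the flap shut and red in the window, though the boss lying inside the bay can't be seen.

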